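Dock the spice mill and set its grind collar

ROBOT

A 6-joint arm with a two-finger parallel gripper is mounted at the origin on a cart in front of the work surface, level with it; the furniture and walls round the work are solid. World frame = base frame: x ahead of the robot, y to its left, z up, the work surface at z = 0. Lengths are in m, angles in rad, forces in N, time in s.
With the tool pointing down it reaches from about 0.35 to 0.875 m from the base axis. Payload 4.2 kg.
Tool frame: the origin (TCP) lies at the very end of the fingers, on their centre line; the grasp point (between the pads) lies 19 mm behind it (grip_point_offset is the distance from the TCP to the grasp point, in m); z points along the fingers, y is the direction in which the jaws open and shut (so a half turn about z gives the same grasp; the last joint's range is limited). The gripper opens to 85 mm and grips with 20 to 120 N. Pads are 22 mm wide; open, the fingers measure 114 mm over their backs; the gripper's body (76 mm by 85 mm) begins 54 mm behind the grasp point. The pads swing forward as they close: fully open they stand 13 mm farther back than shut.
Start: joints at [-1.041, 0.385, 0.008, 0, -1.194, -0.259], TCP at [0.167, -0.602, 0.231] pointing down, gripper open.
Joint ranges: [-3.14, 3.14], [-1.21, 2.06], [-1.07, 1.41], [-3.16, 2.05], [-2.99, -0.16], [-3.1, 3.1]. Speed limits (rad/s): [2.79, 2.79, 3.14, 3.14, 3.14, 3.14].

INTERFACE

Orientations are given as a unit quaternion [x, y, z, w].
In Python, from cell import move_pose, move_l, set_joints, grip, sleep, solve_ik, sense, camera, get_calibration, MotionError, close_job, grip_point_offset gives the robot as it stands. Calls block until the motion is done:
- move_pose(position, orientation): joint-space move of the TCP to a pose.
- move_l(position, attitude=None, velocity=0.15, f_stop=None): straight line of the TCP; attitude=None keeps the orientation; velocity is the mean speed in m/s. With f_stop (N) it stops when the force on the tool has changed by that much, and returns True; else False.
- set_joints(angles): joint-space move.
- grip(opening, grasp_force=None): finger opening in m; grasp_force is the grip in N (None keeps the last); returns when the fingers have stopped.
- sleep(seconds).
- solve_ik(position, orientation): joint angles nearest the present ones, or None.
- sense(): the state.
- camera(name): name is "side" or "top" or "wrist"; returns the picture (480x640x3 uint8, red, green, blue); there is no depth.
- get_calibration(name): a dict with "mtx" (3x3 intrinsics, pixels), "dist_coeffs" ([k1, k2, p1, p2, k3] as OpenCV has them; the pictures are not rectified), "xyz" and "attitude" of the camera in the world. Camera axes: x right, y down, z forward; pixel columns grow to the right and rows downward; lengths in m; the calibration is good to about 2 mm. A picture is of the moment at which its call begins: read the wrist's pose just before it. get_calibration takes no time and is no camera call; for the wrist camera it gives the pose at the moment of the call.
A pose or a line that the arm cannot do raises MotionError and nothing moves.
- close_job(): hands the job in, once; it reports no verdict.
The state is a dict: "t": time; "joint_positions": joint angles; "joint_velocities": joint speeds; "joint_efforts": joint torques, N m; "tcp_pos": TCP position; "ee_rot": TCP orientation; "force": force on the tool from outside, world axes, zero at the start; "moment": the same for the moment, N m; "grip_width": finger opening in m.
Only numpy, scipy, OpenCV 4.12 (cv2) and the standard library are available. Lean on these libraries where they do the work, as an engineer would, in place of code of your own. Each camera call takes 0.05 s, during which the arm holds its last target. There are 200 camera calls.

TASK

Get the spice mill ready for the next batch: pick it up by its wooden body, not by its metal collar, and stand it upright in the pocket of the low steel stand, fully down, and let go. Then take hold of the collar on top and click it round until its pointer stands at 5. Leave the mill in the stand at 5 and do not disturb the other things on the table.

Things in the scene. Friction and masses are not known exactly. Their poses are not given: they have to be found in the camera images.
- mill_mid (a point): Centre of the spice mill, a loose upright wooden block (60 mm along x, 90 mm along y, 105 mm high, about 0.6 kg) with a metal top plate and a round collar on it; this point lies half-way up the block, 52.5 mm above its underside. z is up. From above it is gripped across its flat 60 mm width, some 10 mm below the top plate, so that the gripper straddles the collar.
- mill: The same mill, same axes, origin at the centre of its underside. Its lowest 6 mm are a foot of 54 x 84 mm. The numbers 1 to 6 lie on the top plate in an arc on its -x side, 24 degrees apart, 1 on the +y side; straight -x lies half-way between 3 and 4.
- collar_mid (a point): Centre of the mill's fluted round metal collar, on its axis half-way up: 41 mm in diameter, 30 mm high, 15 mm from here to its top, 17 mm down to the mill's top plate, 69.5 mm above the mill's centre. The pointer is a white line on its top and side. Unless the mill stands in the stand, it turns along with the collar.
- collar (a joint): Angle of the collar against the mill, rad: 0 at number 1, 0.419 (24 degrees) more for each number, 1.676 at 5, 2.094 at 6 (end stop). It grows as the collar turns counter-clockwise seen from above. A sprung detent pulls it into the nearest number when let go; a click takes about 0.1 Nm. It starts at 2 or 3.
- nest: Fixed steel stand: a plate with a low frame round a pocket of 66 mm (x) x 96 mm (y), which takes the mill's foot with 3 mm of play on each side, mill x along stand x, either way round. 82 x 112 mm outside. Origin at the centre of its underside, on the table; pocket floor 5 mm above the table, frame top 18 mm above it.
- pickle_jar: Bystander: tall screw-lid pickle jar, 68 mm across, 122 mm high. Origin at the centre of its underside.
- calculator: Bystander: pocket calculator lying flat, 68 x 115 x 13 mm. Origin at the centre of its underside.
- tape_roll: Bystander: roll of tape lying flat, 66 mm across, 24 mm high. Origin at the centre of its underside.
- marker: Bystander: fat marker pen lying down, 17 x 125 x 17 mm. Origin at the centre of its underside.
- syrup_bottle: Bystander: dark bottle with white cap, 56 mm across, 193 mm high. Origin at the centre of its underside.
- berry_jar: Bystander: squat screw-lid jar, 70 mm across, 86 mm high. Origin at the centre of its underside.

How it is judged:
By the outcome, as a careful person would: the job done as asked, in the order asked, and still so for the second after the job is handed in, with the robot touching nothing.
It also fails if it takes over 35 s, if anything falls off the work surface, if the arm or the gripper's body presses on something with over 40 N, if the wrist force passes 120 N, or if a joint passes its speed limit or range.

## Working session

There is one attempt and no reset: what is moved stays moved. The work goes in short steps, each a Python script; the robot and the scene stay as the last script left them, time stands still between calls to the robot, and variables do not carry over. Pictures are saved under pics/ and viewed, about 8 in all and at most 12, crops included, and the job is handed in when it is done.

```bash
mkdir -p pics; ls; python3 - <<'E'
from cell import *
import cv2,numpy as np
for n in("top","side"):
    c=get_calibration(n);print(n,c)
    cv2.imwrite(f"pics/{n}0.png",cv2.cvtColor(camera(n),cv2.COLOR_RGB2BGR))
print(sense(),grip_point_offset)
E
```

```text
pics
top {'mtx': array([[538.77819661,   0.        , 311.69252478],
       [  0.        , 538.77819661, 237.87971794],
       [  0.        ,   0.        ,   1.        ]]), 'dist_coeffs': array([-0.13659795,  0.        ,  0.        ,  0.        ,  0.        ]), 'xyz': array([0.5567708 , 0.05640557, 1.18225234]), 'attitude': array([-0.70138613,  0.71201732, -0.01836671,  0.02741327])}
side {'mtx': array([[509.72086671,   0.        , 318.28187476],
       [  0.        , 509.72086671, 237.08104872],
       [  0.        ,   0.        ,   1.        ]]), 'dist_coeffs': array([-0.07006566,  0.        ,  0.        ,  0.        ,  0.        ]), 'xyz': array([ 0.4887309 , -0.57707251,  0.89861224]), 'attitude': array([ 0.93367057, -0.12074346,  0.03665963, -0.33516616])}
{'t': 0.1, 'joint_positions': array([-1.04142664e+00,  3.85460092e-01,  6.78854626e-03, -4.31044850e-04,
       -1.19403748e+00, -2.58596870e-01]), 'joint_velocities': array([-9.56355062e-04, -9.35165917e-04,  2.43641686e-03,  1.00044363e-03,
        2.16184968e-05,  7.78174783e-04]), 'joint_efforts': array([-1.02170456e-03, -3.93320382e+01,  1.88927865e+01,  4.19800133e+00,
       -2.63350994e-03,  7.76511740e-06]), 'tcp_pos': array([ 0.16704653, -0.60172111,  0.23035359]), 'ee_rot': array([-1.34894373e-01,  9.90859502e-01,  9.59983912e-04, -1.82132043e-04]), 'force': array([-0.64594655,  0.75223415, -0.23446754]), 'moment': array([-0.00469652, -0.00266911, -0.00896894]), 'grip_width': 0.08536399109522065} 0.0187
```

View pics/top0.png

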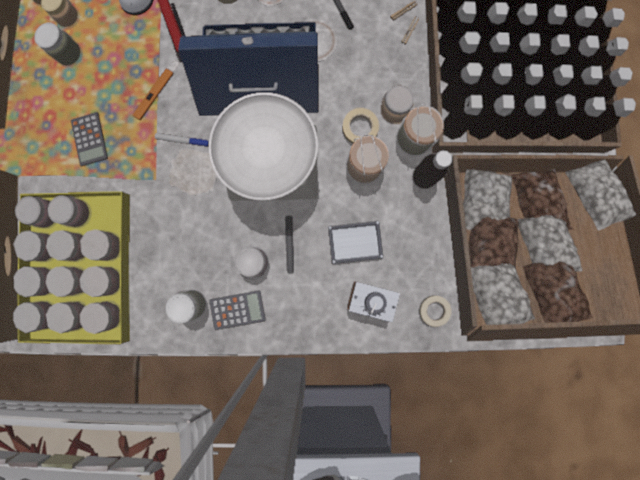

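View pics/side0.png

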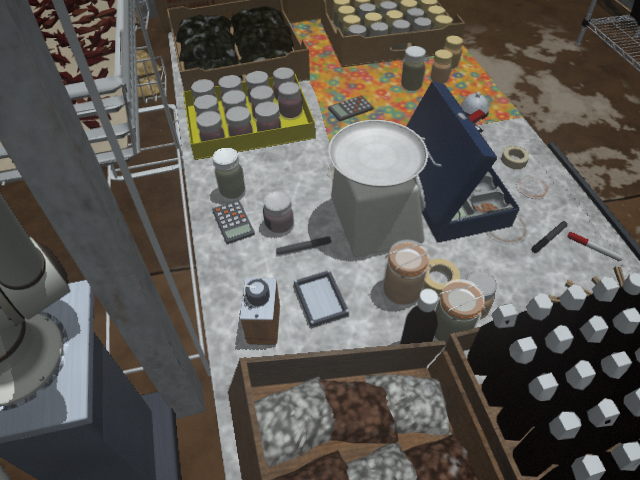

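The top view shows the mill (plate and collar) at about (374,302) and the stand at (356,242). The bystanders stand well clear. A grey vertical post stands near (270,420), left of the robot's front. Next I'll measure and enlarge.

```bash
cat > h.py <<'E'
from cell import *
import cv2,numpy as np
from scipy.spatial.transform import Rotation as R
def rays(c,px):
    u=cv2.undistortPoints(np.float64(px).reshape(-1,1,2),c["mtx"],c["dist_coeffs"])[:,0]
    return R.from_quat(c["attitude"]).apply(np.c_[u,np.ones(len(u))])
def toplane(c,px,z):
    d=rays(c,px);return c["xyz"]+d*((z-c["xyz"][2])/d[:,2])[:,None]
def proj(c,p):
    r=R.from_quat(c["attitude"]).inv();rv=r.as_rotvec();t=-r.apply(c["xyz"])
    return cv2.projectPoints(np.float64(p).reshape(-1,1,3),rv,t,c["mtx"],c["dist_coeffs"])[0][:,0]
def down(yaw): # jaw (tool y) direction at world angle yaw
    y=np.array([np.cos(yaw),np.sin(yaw),0]);z=np.array([0,0,-1.]);x=np.cross(y,z)
    return R.from_matrix(np.c_[x,y,z]).as_quat()
def shot(n,name):
    c=get_calibration(n);im=cv2.cvtColor(camera(n),cv2.COLOR_RGB2BGR);cv2.imwrite(f"pics/{name}.png",im);return c,im
E
python3 - <<'E'
from h import *
a=cv2.imread("pics/top0.png");b=cv2.imread("pics/side0.png")
f=lambda im,y,x,h,w,s:cv2.resize(im[y:y+h,x:x+w],None,fx=s,fy=s,interpolation=cv2.INTER_CUBIC)
cv2.imwrite("pics/crop1.png",np.hstack([f(a,210,320,120,80,5),f(b,260,230,100,66,6)]))
ct,cs=get_calibration("top"),get_calibration("side")
# post azimuth
dt=rays(ct,[(284,380),(255,470)]);ds=rays(cs,[(77,20),(165,380)])
print(dt,ds)
def vplane_xy(d): return np.mean(d[:,:2]/np.linalg.norm(d[:,:2],axis=1)[:,None],0)
A=np.c_[vplane_xy(dt),-vplane_xy(ds)];s=np.linalg.solve(A,(cs["xyz"]-ct["xyz"])[:2]);print("post",ct["xyz"][:2]+s[0]*A[:,0])
hsv=cv2.cvtColor(a,cv2.COLOR_BGR2HSV)
E
```

```text
[[-0.20031609  0.06832537 -1.01434935]
 [-0.37608565  0.12743271 -1.02503579]] [[-0.2349432   1.06674162 -0.48781064]
 [-0.20234386  0.48134648 -0.948994  ]]
post [0.25509665 0.15896371]
```

View pics/crop1.png

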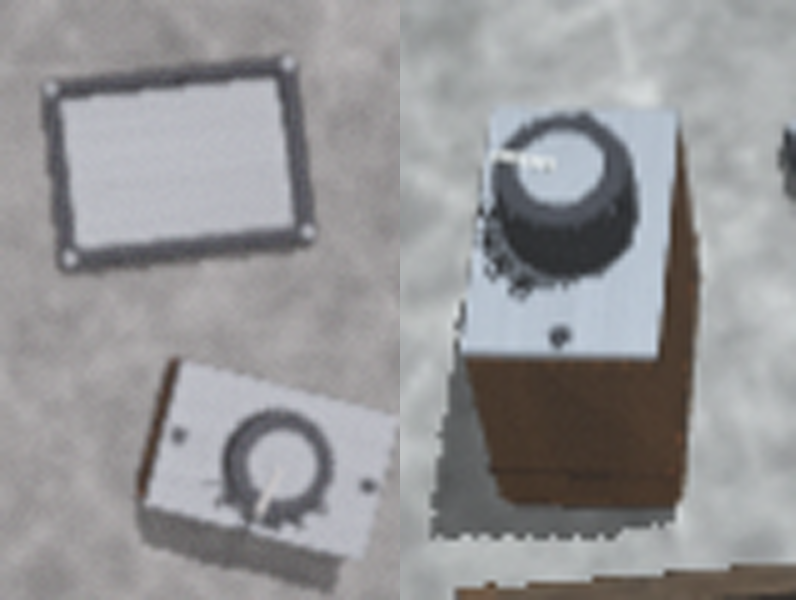

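The close-up puts the mill's numbers on the robot side, with the pointer near 3. The mill is turned about -14° and the stand by a few degrees. First positions come from the plate screws and corners and the frame screws.

```bash
python3 - <<'E'
from h import *
c=get_calibration("top")
P=lambda p:(np.array(p)+.5)/5-.5+[320,210]
n=toplane(c,P([(50,90),(288,62),(308,232),(70,258)]),.018);print("nest",n.mean(0),[np.linalg.norm(n[i]-n[i-1]).round(3) for i in range(4)])
e=(n[0]-n[1])+(n[3]-n[2]);print("nest yaw",np.degrees(np.arctan2(-e[0],e[1])))
m=toplane(c,P([(178,435),(368,485)]),.105);print("mill",m.mean(0),np.linalg.norm(m[0]-m[1]));e=m[0]-m[1];yaw=np.arctan2(-e[0],e[1]);print(np.degrees(yaw))
k=toplane(c,P([(178,359),(397,414),(360,558),(140,500)]),.105);print(k,k.mean(0),[np.linalg.norm(k[i]-k[i-1]).round(3) for i in range(4)])
print("collar", toplane(c,P([(282,462)]),.137))
q=toplane(c,P([(280,472),(262,515)]),.137);d=q[1]-q[0];print("ptr deg from mill -x toward +y",np.degrees(np.arctan2(d[1],-d[0])+yaw))
# wrist look
x,y=.5*(m.mean(0)+n.mean(0))[:2]
w=get_calibration("wrist");s=sense();rt=R.from_quat(s["ee_rot"]);print("cam in tool",rt.inv().apply(w["xyz"]-s["tcp_pos"]),rt.inv().apply(R.from_quat(w["attitude"]).apply([0,0,1])),w["mtx"][0,0])
for yy in(-.25,-.25+np.pi): print(solve_ik([*m.mean(0)[:2],.3],down(yy)),solve_ik([*n.mean(0)[:2],.3],down(yy)))
E
```

```text
nest [ 0.62270347 -0.0237822   0.018     ] [np.float64(0.073), np.float64(0.104), np.float64(0.074), np.float64(0.104)]
nest yaw 5.58527691405624
mill [ 0.49752888 -0.05306577  0.105     ] 0.07847332347009617
-15.70429867429724
[[ 5.38401672e-01 -1.58298992e-02  1.05000000e-01]
 [ 5.14969417e-01 -1.03022876e-01  1.05000000e-01]
 [ 4.57915607e-01 -8.71008455e-02  1.05000000e-01]
 [ 4.82550423e-01  2.88105521e-04  1.05000000e-01]] [ 0.49845928 -0.05141638  0.105     ] [np.float64(0.058), np.float64(0.09), np.float64(0.059), np.float64(0.091)]
collar [[ 0.49848193 -0.05325243  0.137     ]]
ptr deg from mill -x toward +y 8.113281935418057
cam in tool [ 0.0690815  -0.00119746 -0.14174391] [-0.27279638  0.00195313  0.96206981] 427.7240331185579
[ 0.21881388  0.1256354  -0.17113308  0.         -1.27402785  2.67277878] [ 0.22115979  0.34534368  0.11951287  0.         -1.34496552  2.67043287]
[ 0.21881388  0.1256354  -0.17113308  0.         -1.27402785 -0.46881388] [ 0.22115979  0.34534368  0.11951287  0.         -1.34496552 -0.47115979]
```

The IK shows q1 leading the TCP azimuth by about 19°, so the arm is laterally offset. The post is at roughly (0.255, 0.159), so I'll move part way and look before going near it.

```bash
python3 - <<'E'
from h import *
set_joints([-0.1,0.1256,-.17,0,-1.274,-.47]);s=sense();print(s["t"],s["tcp_pos"])
_,a=shot("top","t1");_,b=shot("side","s1")
cv2.imwrite("pics/v1.png",np.hstack([a[120:480,200:540],b[0:480:,0:400][60:420]]))
E
```

```text
1.9 [ 0.45610047 -0.20695724  0.30027604]
```

View pics/v1.png

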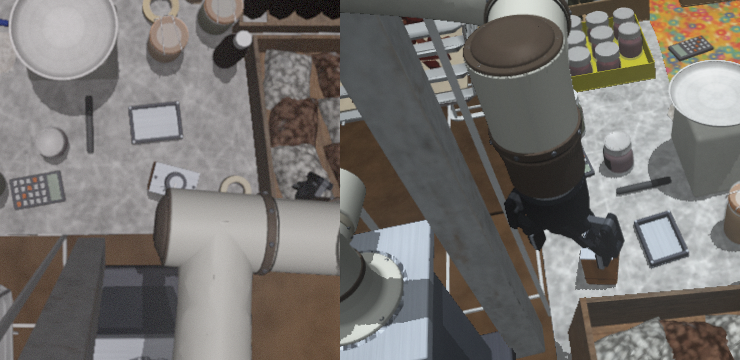

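The forearm runs in the q1 plane, so its clearance to the post matters. Both the mill and the stand need q1≈0.22. I'll measure the post properly.

```bash
python3 - <<'E'
import cv2,numpy as np
a=cv2.imread("pics/top0.png")[340:480,190:330];b=cv2.imread("pics/side0.png")[0:430,20:230]
a=cv2.resize(a,None,fx=2.8,fy=2.8);b=cv2.resize(b,None,fx=1.4,fy=1.4)
o=np.zeros((602,392+294,3),np.uint8);o[:392,:392]=a;o[:602,392:]=b;cv2.imwrite("pics/post.png",o)
E
```

```text
(no output)
```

View pics/post.png

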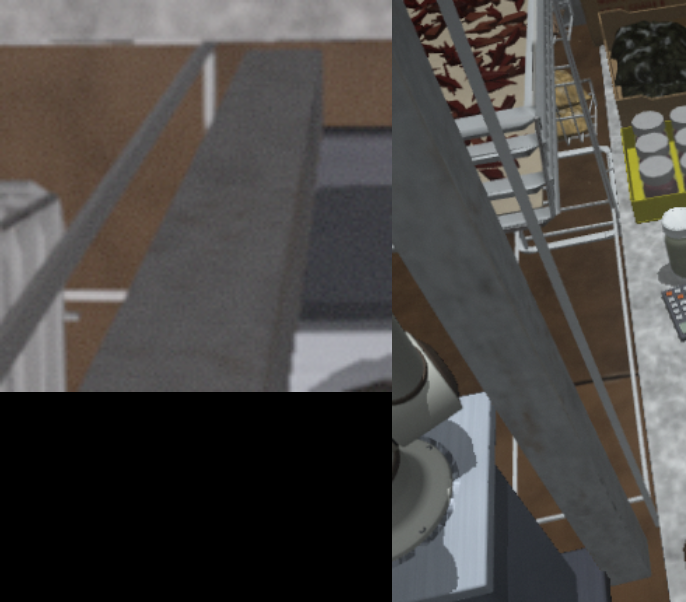

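```bash
python3 - <<'E'
from h import *
ct,cs=get_calibration("top"),get_calibration("side")
T=lambda p:np.array(p)/2.8+[190,340]
S=lambda p:(np.array(p)-[392,0])/1.4+[20,0]
L={"topL":(ct,T([(245,50),(80,390)])),"topR":(ct,T([(322,60),(272,390)])),"topR2":(ct,T([(300,330),(312,150)])),"sideL":(cs,S([(395,245),(608,578)])),"sideR":(cs,S([(436,40),(652,540)]))}
N={}
for k,(c,p) in L.items():
    d=rays(c,p);n=np.cross(d[0],d[1]);N[k]=(n/np.linalg.norm(n),c["xyz"]);print(k,np.degrees(np.arctan2(d[:,1],d[:,0])))
for a in("topL","topR"):
  for b in("sideL","sideR"):
    (n1,c1),(n2,c2)=N[a],N[b];d=np.cross(n1,n2);d/=np.linalg.norm(d);d*=np.sign(d[2])
    p=np.linalg.solve([n1,n2,[0,0,1]],[n1@c1,n2@c2,0.3]);print(a,b,"dir",d.round(3),"at z=.3",p.round(3))
E
```

```text
topL [153.25276141 153.3580715 ]
topR [170.27088559 170.46583732]
topR2 [172.49130929 170.95416227]
sideL [115.12115172 114.88619255]
sideR [105.18111107 105.49652599]
topL sideL dir [-0.004  0.001  1.   ] at z=.3 [0.079 0.296 0.3  ]
topL sideR dir [ 0.004 -0.003  1.   ] at z=.3 [0.278 0.196 0.3  ]
topR sideL dir [-0.003 -0.     1.   ] at z=.3 [0.161 0.123 0.3  ]
topR sideR dir [ 0.004 -0.002  1.   ] at z=.3 [0.304 0.099 0.3  ]
```

The post comes out consistent across four edges: x 0.172–0.278, y 0.103–0.196, and tall. That's tight against the forearm at q1≈0.22, so I'll move to q1=0.08 and look at the actual gap.

```bash
python3 - <<'E'
from h import *
set_joints([0.08,0.1256,-.17,0,-1.274,-.47]);s=sense();print(s["t"],s["tcp_pos"],s["joint_efforts"])
_,a=shot("top","t2");_,b=shot("side","s2")
cv2.imwrite("pics/v2.png",np.hstack([cv2.resize(a[280:480,200:420],None,fx=2,fy=2)[:400],cv2.resize(b[0:400,0:340],None,fx=1,fy=1)]))
E
```

```text
2.45 [ 0.48605061 -0.12102605  0.30028179] [ 6.36246633e-01 -2.61133236e+01  1.94669223e+01  4.28035900e+00
  1.96214241e-02  3.99928076e-04]
```

View pics/v2.png

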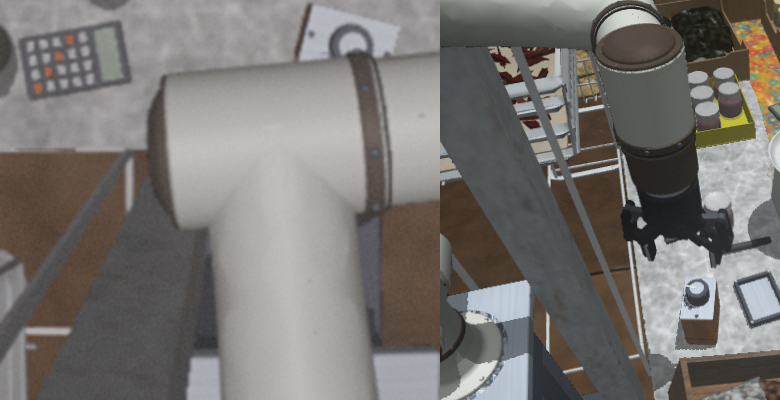

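```bash
python3 - <<'E'
from h import *
from scipy.optimize import fsolve,least_squares
ct,cs=get_calibration("top"),get_calibration("side")
T=lambda p:np.array(p)/2+[200,280]
E=[(ct,T([(222,390),(211,240)])),(ct,T([(376,395),(359,225)])),(cs,np.array([(2,47),(140,48)]))]
u=np.array([np.cos(.08),np.sin(.08),0]);v=np.array([-u[1],u[0],0]);phi=.2956
ax=np.cos(phi)*u-np.array([0,0,np.sin(phi)])
def f(q,full=False):
    o,h,r=q;P=.3*u+o*v+np.array([0,0,h]);out=[]
    for c,px in E:
        d=rays(c,px);n=np.cross(*d);n/=np.linalg.norm(n);out.append(abs(n@(P-c["xyz"]))-r)
        if full: print("edge-plane / axis parallel (0 good)",n@ax)
    return out
for h0 in(.5,.6,.7,.8):
    s=least_squares(f,[0,h0,.05]);print(s.x,s.cost)
f(s.x,True)
u2=np.array([np.cos(.22),np.sin(.22)]);
for k in[(.278,.103),(.172,.103)]: print("corner lateral at q1=.22",k[1]*u2[0]-k[0]*u2[1])
# look-at views of the post top
best=None
s=sense();w=get_calibration("wrist");rt=R.from_quat(s["ee_rot"]);rel=rt.inv()*R.from_quat(w["attitude"]);off=rt.inv().apply(w["xyz"]-s["tcp_pos"])
for C in [(.45,-.35,.6),(.35,-.45,.6),(.55,-.3,.55),(.5,-.35,.5),(.4,-.4,.45)]:
  C=np.array(C);z=np.array([.22,.15,.65])-C;z/=np.linalg.norm(z)
  x0=np.cross(z,[0,0,1]);x0/=np.linalg.norm(x0);b=R.from_matrix(np.c_[x0,np.cross(z,x0),z])
  for roll in range(0,360,30):
    rc=b*R.from_euler("z",roll,degrees=True);rtool=rc*rel.inv();p=C-rtool.apply(off)
    j=solve_ik(p,rtool.as_quat())
    if j is not None: print(C,roll,p.round(2),np.round(j,2),np.abs(j-s["joint_positions"]).max().round(2))
E
```

```text
[-0.00130447  0.5485053   0.04526268] 2.2281127863146088e-21
[-0.00130447  0.5485053   0.04526268] 2.8515816728266156e-21
[0.0009561  0.64520267 0.03899518] 7.857955689317667e-22
[0.0009561  0.64520267 0.03899518] 4.257478365314144e-21
edge-plane / axis parallel (0 good) -0.009907163580134494
edge-plane / axis parallel (0 good) -0.01677044068038731
edge-plane / axis parallel (0 good) 0.052245268633640624
corner lateral at q1=.22 0.03984960206457069
corner lateral at q1=.22 0.06298194211114284
[ 0.45 -0.35  0.6 ] 0 [ 0.38 -0.21  0.59] [-0.91  0.5   0.34 -2.36 -2.84  2.42] 2.89
[ 0.45 -0.35  0.6 ] 30 [ 0.37 -0.21  0.59] [-0.96  0.46  0.34 -2.21 -2.76  2.02] 2.49
[ 0.45 -0.35  0.6 ] 60 [ 0.36 -0.22  0.6 ] [-1.    0.42  0.4  -2.1  -2.71  1.58] 2.1
[ 0.45 -0.35  0.6 ] 90 [ 0.36 -0.22  0.61] [-1.01  0.39  0.5  -2.02 -2.69  1.09] 2.02
[ 0.45 -0.35  0.6 ] 120 [ 0.36 -0.22  0.63] [-0.98  0.39  0.63 -1.99 -2.71  0.56] 1.99
[ 0.45 -0.35  0.6 ] 150 [ 0.37 -0.22  0.64] [-0.94  0.42  0.75 -2.04 -2.76 -0.02] 2.04
[ 0.45 -0.35  0.6 ] 180 [ 0.39 -0.21  0.64] [-0.89  0.46  0.83 -2.18 -2.84 -0.68] 2.18
[... 2585 characters left out ...]
2.82] 3.29
[ 0.4  -0.4   0.45] 0 [ 0.35 -0.25  0.47] [-0.98  0.62  0.14 -2.13 -2.88  2.73] 3.2
[ 0.4  -0.4   0.45] 30 [ 0.34 -0.26  0.48] [-1.03  0.58  0.13 -2.   -2.79  2.31] 2.78
[ 0.4  -0.4   0.45] 60 [ 0.33 -0.26  0.49] [-1.08  0.54  0.17 -1.89 -2.72  1.85] 2.32
[ 0.4  -0.4   0.45] 90 [ 0.33 -0.27  0.5 ] [-1.09  0.5   0.26 -1.82 -2.69  1.36] 1.83
[ 0.4  -0.4   0.45] 120 [ 0.33 -0.27  0.51] [-1.06  0.48  0.37 -1.77 -2.7   0.85] 1.77
[ 0.4  -0.4   0.45] 150 [ 0.34 -0.27  0.52] [-1.01  0.49  0.48 -1.78 -2.75  0.3 ] 1.78
[ 0.4  -0.4   0.45] 180 [ 0.36 -0.27  0.53] [-0.95  0.52  0.56 -1.86 -2.82 -0.28] 1.86
[ 0.4  -0.4   0.45] 210 [ 0.37 -0.26  0.52] [-0.91  0.56  0.57 -2.02 -2.91 -0.93] 2.02
```

The forearm (radius ≈0.04 m) would graze the post with the tool vertical. Leaning the tool about the jaw axis brings q1 down, and the pads stay flat on both mill and collar. I'll check IK with a lean, then hover and take a wrist view.

```bash
cat >> h.py <<'E'
B=.14
def ori(yaw,b=B): # jaw axis at yaw (+pi), leaning so the tip points to +y
    return (R.from_rotvec(b*np.array([np.cos(yaw),np.sin(yaw),0]))*R.from_quat(down(yaw+np.pi))).as_quat()
def tcp(g,q): # tcp for grasp point g
    return np.array(g)+grip_point_offset*R.from_quat(q).apply([0,0,1])
MILL=np.array([.498,-.0526]);MY=np.radians(-15.3);NEST=np.array([.6227,-.0238]);NY=np.radians(5.6)
E
python3 - <<'E'
from h import *
for nm,g,y in[("mill hi",(*MILL,.22),MY),("mill lo",(*MILL,.092),MY),("nest hi",(*NEST,.2),NY),("nest",(*NEST,.097),NY),("col",(*NEST,.13),-.5),("col",(*NEST,.13),.5)]:
    for b in(0,.14,.2):
        q=ori(y,b);j=solve_ik(tcp(g,q),q);print(nm,b,None if j is None else j.round(3), None if j is None else [round(k[1]*np.cos(j[0])-k[0]*np.sin(j[0]),3) for k in((.278,.103),(.172,.103))])
q=ori(MY);move_pose(tcp((*MILL,.22),q),q);s=sense();print(s["t"],s["joint_efforts"].round(1),s["force"].round(1))
c,im=shot("wrist","w1")
Rm=lambda a:np.array([[np.cos(a),-np.sin(a)],[np.sin(a),np.cos(a)]])
bx=lambda w,h:np.array([(w,h),(w,-h),(-w,-h),(-w,h)])/2
A=np.c_[bx(.06,.09)@Rm(MY).T+MILL,[.105]*4];N=np.c_[bx(.082,.112)@Rm(NY).T+NEST,[.018]*4]
o=im.copy()
for P,col in((A,(0,0,255)),(N,(0,255,0))): cv2.polylines(o,[proj(c,P).round().astype(int)],True,col,1)
cv2.imwrite("pics/w1o.png",o)
E
```

```text
mill hi 0 [ 0.22   0.199 -0.336  0.    -1.035 -0.487] [np.float64(0.04), np.float64(0.063)]
mill hi 0.14 [ 0.141  0.194 -0.294 -0.15  -1.032 -0.335] [np.float64(0.063), np.float64(0.078)]
mill hi 0.2 [ 0.105  0.194 -0.275 -0.217 -1.038 -0.268] [np.float64(0.073), np.float64(0.084)]
mill lo 0 [ 0.22   0.358 -0.498  0.    -0.715 -0.487] [np.float64(0.04), np.float64(0.063)]
mill lo 0.14 [ 0.139  0.355 -0.438 -0.193 -0.732 -0.265] [np.float64(0.064), np.float64(0.078)]
mill lo 0.2 [ 0.1    0.357 -0.412 -0.276 -0.749 -0.169] [np.float64(0.075), np.float64(0.085)]
nest hi 0 [ 0.221  0.419 -0.069  0.    -1.083 -0.123] [np.float64(0.04), np.float64(0.063)]
nest hi 0.14 [ 0.154  0.431  0.003 -0.154 -1.139  0.008] [np.float64(0.059), np.float64(0.075)]
nest hi 0.2 [ 0.124  0.438  0.032 -0.218 -1.167  0.06 ] [np.float64(0.068), np.float64(0.081)]
nest 0 [ 0.221  0.522 -0.185  0.    -0.863 -0.123] [np.float64(0.04), np.float64(0.063)]
nest 0.14 [ 0.153  0.534 -0.105 -0.174 -0.932  0.049] [np.float64(0.059), np.float64(0.076)]
nest 0.2 [ 0.122  0.541 -0.072 -0.244 -0.967  0.115] [np.float64(0.068), np.float64(0.081)]
col 0 [ 0.221  0.485 -0.153  0.    -0.933 -0.721] [np.float64(0.04), np.float64(0.063)]
col 0.14 [ 0.168  0.464 -0.144 -0.143 -0.881 -0.582] [np.float64(0.055), np.float64(0.073)]
col 0.2 [ 0.142  0.457 -0.138 -0.21  -0.866 -0.515] [np.float64(0.063), np.float64(0.078)]
col 0 [ 0.221  0.485 -0.153  0.    -0.933  0.279] [np.float64(0.04), np.float64(0.063)]
col 0.14 [ 0.158  0.519 -0.043 -0.151 -1.062  0.42 ] [np.float64(0.058), np.float64(0.075)]
col 0.2 [ 1.310e-01  5.350e-01  1.000e-03 -2.070e-01 -1.118e+00  4.680e-01] [np.float64(0.066), np.float64(0.08)]
3.1083 [  0.2 -26.9  16.8   3.5   0.1   0. ] [ 0.4 -0.3  0.2]
```

View pics/w1o.png

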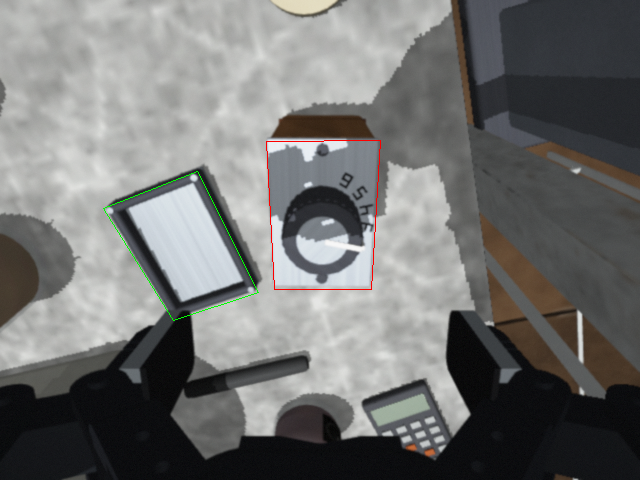

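The wrist view confirms the estimates. The red plate outline matches the corners at (268,141) to (371,289), and the green outline matches the stand frame. The pointer is at 3, just below the printed 4 at (363,222). Gripping now.

```bash
python3 - <<'E'
from h import *
c=get_calibration("wrist")
n=toplane(c,[(110,211),(193,178),(250,290)],.018);print("nest",(n[0]+n[2])/2,np.linalg.norm(n[0]-n[1]),np.linalg.norm(n[2]-n[1]))
e=n[1]-n[2];e=n[1]-n[2];print("dir",np.degrees(np.arctan2(e[1],e[0])))
m=toplane(c,[(268,141),(379,141),(371,289),(275,289)],.105);print("mill",m.mean(0));d=m[0]-m[3];d2=m[1]-m[2];print(np.degrees(np.arctan2(*d[1::-1])),np.degrees(np.arctan2(*d2[1::-1])))
q=ori(MY)
print(move_l(tcp((*MILL,.092),q),q,f_stop=20));s=sense();print(s["tcp_pos"],s["force"].round(1))
grip(.05,60);s=sense();print("w",s["grip_width"],s["force"].round(1))
move_l(s["tcp_pos"]+[0,0,.06],velocity=.12);s=sense();print("w",s["grip_width"],s["force"].round(1),s["t"],s["tcp_pos"])
shot("wrist","w2");_,b=shot("side","s3")
E
```

```text
nest [ 0.62503212 -0.02304556  0.018     ] 0.07367759673054355 0.10462287636580828
dir -84.72061544470297
mill [ 0.49851359 -0.05186103  0.105     ]
-105.42729309067934 -105.27700280703982
False
[ 0.49954019 -0.05014743  0.07447918] [ 1.1  1.  -0. ]
w 0.05925179384827708 [-1.   0.9  4.8]
w 0.05914124783612289 [-0.4 -0.3 -6.6] 5.175 [ 0.49775862 -0.04988729  0.13344196]
```

```bash
sed -i 's/^MILL=.*/MILL=np.array([.498,-.0526]);MY=np.radians(-15.3);NEST=np.array([.6239,-.0234]);NY=np.radians(5.45)/' h.py; python3 - <<'E'
from h import *
q=ori(NY);g=tcp((*NEST,0),q)
move_pose([g[0],g[1],.14],q);sleep(.2);s=sense();print(s["t"],s["tcp_pos"]-[g[0],g[1],.14],s["force"].round(1),s["grip_width"])
print(move_l([g[0],g[1],.104],velocity=.08,f_stop=15));sleep(.2);s=sense();e=s["tcp_pos"]-[g[0],g[1],0];print(e,s["force"].round(1))
st=move_l([g[0],g[1],.0785],velocity=.04,f_stop=12);sleep(.2);s=sense();print(st,s["tcp_pos"]-[g[0],g[1],0],s["force"].round(1),s["t"])
c,im=shot("wrist","w3");ct,t=shot("side","s3b")
cv2.imwrite("pics/v3.png",np.hstack([cv2.resize(im,None,fx=.7,fy=.7),cv2.resize(t[220:388,200:370],None,fx=2,fy=2)[:336]]))
E
```

```text
6.0583 [-0.00096209 -0.00029286 -0.00022758] [-0.  -0.2 -6.1] 0.05893322522555574
False
[4.71259748e-04 3.41999642e-05 1.04647767e-01] [ 0.8 -0.1 -5.8]
True [-5.15926950e-04 -2.60096235e-05  7.98037088e-02] [-1.5  0.6  5.3] 7.6417
```

View pics/v3.png

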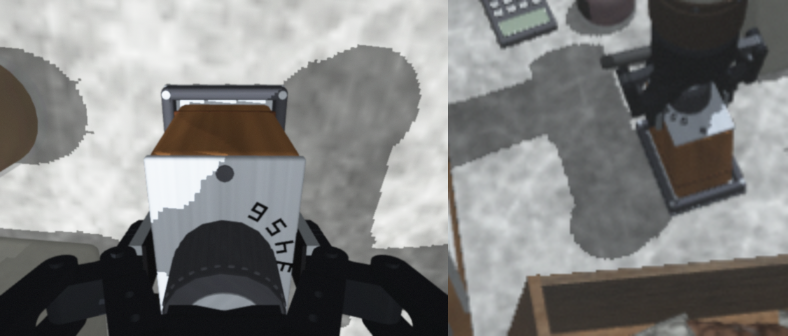

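The reported contact height of 0.0798 matches a foot on the pocket floor (0.0795 expected). The picture shows the mill upright inside the frame with an even margin. Release, retreat, then turn the collar.

```bash
python3 - <<'E'
from h import *
s=sense();q0=ori(NY);C=(s["tcp_pos"]-grip_point_offset*R.from_quat(s["ee_rot"]).apply([0,0,1]))[:2];print("centre",C)
grip(.085);move_l(s["tcp_pos"]+[0,0,.11],velocity=.2)
y0=np.radians(-26)
def go(yaw,z,f=move_pose):
    q=ori(yaw);return f(tcp((*C,z),q),q)
go(y0,.19);c,im=shot("wrist","w4")
col=toplane(c,proj(c,[[*C,.142]]),.142);print(sense()["t"],sense()["force"].round(1))
print(move_l(tcp((*C,.132),ori(y0)),ori(y0),velocity=.1,f_stop=15));s=sense();print(s["tcp_pos"],s["force"].round(1),s["t"])
o=im.copy()
th=np.linspace(0,6.28,40)
cv2.polylines(o,[proj(c,np.c_[C[0]+.0205*np.cos(th),C[1]+.0205*np.sin(th),0*th+.142]).round().astype(int)],True,(0,0,255),1)
_,w=shot("wrist","w5");cv2.imwrite("pics/v4.png",np.hstack([cv2.resize(o,None,fx=.62,fy=.62),cv2.resize(w,None,fx=.62,fy=.62)]))
E
```

```text
centre [ 0.62341132 -0.02341859]
9.4833 [ 1.3  0.5 -0.4]
False
[ 0.62510576 -0.02110629  0.11400846] [ 1.4 -0.2  0.4] 10.2167
```

View pics/v4.png

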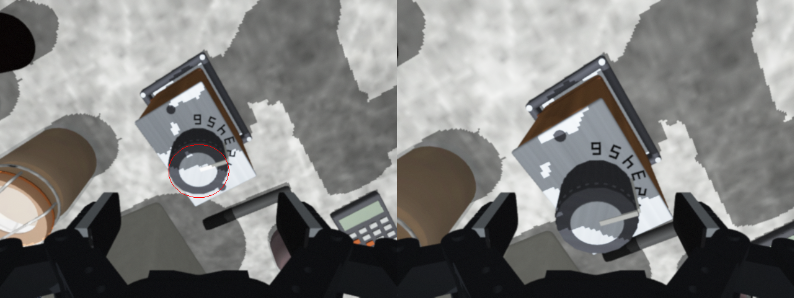

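```bash
python3 - <<'E'
from h import *
im=cv2.imread("pics/w5.png");c=get_calibration("wrist") # arm unmoved since w5
C=np.array([.62341,-.02342,.142])
o=proj(c,[C])[0];hsv=cv2.cvtColor(im,cv2.COLOR_BGR2HSV)
print("top centre px",o)
for p in ([(205,222),(238,212)],):   # pointer ends in the half-picture (col-397)
    px=np.array(p)/.62;q=toplane(c,px,.142);d=q[1]-q[0];print(q,"from -x towards +y",np.degrees(np.arctan2(d[1],-d[0])+NY))
    d=q[1]-C;print(np.degrees(np.arctan2(d[1],-d[0])+NY))
h=proj(c,[C,C+[-.02*np.cos(NY),-.02*np.sin(NY),0]])
cv2.imwrite("pics/crop5.png",cv2.resize(im[220:420,230:430],None,fx=3,fy=3))
for k,n in enumerate(range(1,7)):
    a=np.pi+NY-np.radians(60)+np.radians(24)*k
    print(n,proj(c,[C+[.02*np.cos(a),.02*np.sin(a),0]])[0]-[230,220])
E
```

```text
top centre px [324.32524088 364.40774576]
[[ 0.62066445 -0.02474548  0.142     ]
 [ 0.60403252 -0.02321675  0.142     ]] from -x towards +y 10.701617611208937
6.050952094753218
1 [150.51683837 168.73461679]
2 [159.84314032 148.50979352]
3 [158.091193   126.48813083]
4 [144.71922923 106.57336993]
5 [121.54912517  92.80360628]
6 [92.8528718  88.26318238]
```

View pics/crop5.png

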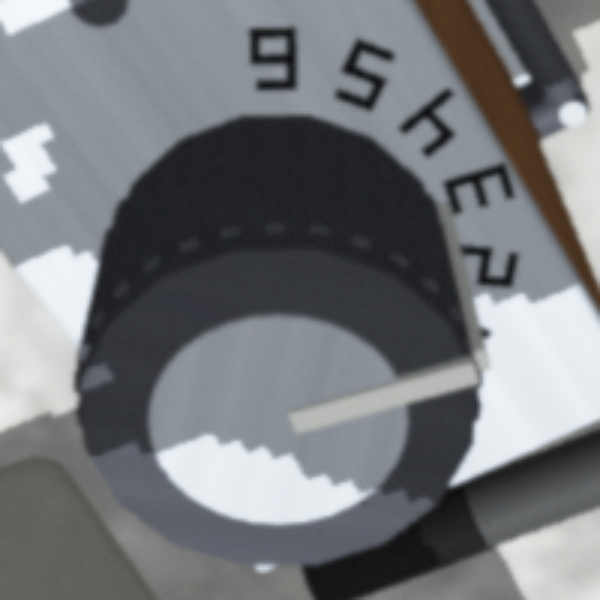

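The pointer tip in the crop at (159,123) matches the predicted place of number 3 at (158,126). So it needs 48° counter-clockwise, plus about 3° for the play in the pocket.

```bash
python3 - <<'E'
from h import *
C=np.array([.62341,-.02342])
y0=-26
grip(.03,45);s=sense();print("w",s["grip_width"],s["force"].round(1),s["moment"].round(2))
for a in list(range(6,49,6))+[51]:
    q=ori(np.radians(y0+a));move_pose(tcp((*C,.132),q),q);s=sense();print(a,s["t"],s["force"].round(1),s["moment"].round(2))
sleep(.2);grip(.085);s=sense();print(s["grip_width"],s["t"],s["tcp_pos"])
move_l(s["tcp_pos"]+[0,0,.1],velocity=.2);sleep(.2)
c,im=shot("wrist","w6")
P=proj(c,[[*C,.142]])[0].round().astype(int);print(P,sense()["t"])
x,y=max(P[0]-130,0),max(P[1]-130,0);cv2.imwrite("pics/crop6.png",cv2.resize(im[y:y+200,x:x+260],None,fx=3,fy=3))
for n in range(1,7):
    a=np.pi+NY+np.radians(24*(n-1)-60);print(n,(proj(c,[[C[0]+.02*np.cos(a),C[1]+.02*np.sin(a),.142]])[0]-[x,y])*3)
E
```

```text
w 0.03971361346586215 [-2.5  0.4  3. ] [0.08 0.63 0.06]
6 11.0083 [-2.5  1.6  4.8] [0.25 0.73 0.02]
12 11.2583 [-3.   0.7  5.2] [0.25 0.76 0.05]
18 11.5083 [-2.1  1.6  5.5] [0.27 0.5  0.16]
24 11.7583 [-2.5  1.2  5.8] [0.36 0.58 0.02]
30 12.0083 [-2.2  1.4  5.7] [ 0.37  0.62 -0.01]
36 12.2583 [-1.9  1.1  6.4] [0.23 0.63 0.01]
42 12.5083 [-2.3  1.3  5.6] [0.2  0.67 0.13]
48 12.7583 [-1.6  1.3  5.6] [0.19 0.69 0.16]
51 13.0083 [-2.8  1.   5.8] [0.22 0.61 0.1 ]
0.08484590207477066 13.725 [ 0.6223018  -0.02110769  0.11324925]
[318 238] 14.625
1 [410.48859772 491.3161653 ]
2 [454.44308568 475.19852818]
3 [488.14610295 444.19429471]
4 [505.7725258  402.89765065]
5 [503.64923785 357.91326363]
6 [481.26676963 317.08552333]
```

View pics/crop6.png

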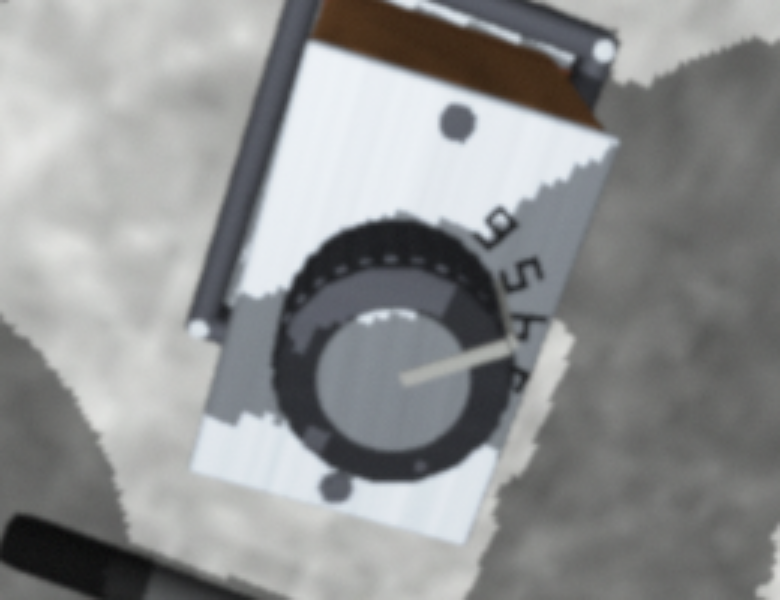

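```bash
python3 - <<'E'
from h import *
c=get_calibration("wrist");P=lambda p:np.array(p)/3+[188,108]
m=toplane(c,P([(313,40),(620,140),(465,545),(190,470)]),.110);print("plate c",m.mean(0),[np.linalg.norm(m[i]-m[i-1]).round(3) for i in range(4)])
e=(m[3]-m[0])+(m[2]-m[1]);yaw=np.arctan2(-e[0],e[1])
q=toplane(c,P([(402,380),(512,345)]),.142);d=q[1]-q[0]
print("mill yaw",np.degrees(yaw),"number",1+(60-np.degrees(np.arctan2(d[1],-d[0])+yaw))/24)
a=cv2.imread("pics/side0.png");_,b=shot("side","s9");df=(cv2.absdiff(a,b).max(2)>60).astype(np.uint8)
n,_,st,_=cv2.connectedComponentsWithStats(cv2.morphologyEx(df,cv2.MORPH_OPEN,np.ones((3,3))));print(st[1:][st[1:,4]>40])
s=sense();print(s["force"].round(1),s["t"]);close_job()
E
```

```text
plate c [ 0.62358791 -0.02533194  0.11      ] [np.float64(0.089), np.float64(0.058), np.float64(0.089), np.float64(0.059)]
mill yaw 7.493647439747032 number 5.021722116923735
[[  28    0   26   24  262]
 [  64    0   34   16  284]
 [ 134    0  191   49 5940]
 [  82    5   27   18  216]
 [ 102   14   21   34  301]
 [  47   22   16   11   88]
 [ 285   28   90  216 8442]
 [ 169   35    6   15   57]
 [  47   38    9    6   44]
 [ 281   68   10    9   67]
 [ 301  116    7    8   42]
 [ 198  244   82  106 3342]
 [ 299  252   33   27  445]
 [  44  256   17   31  301]
 [ 327  273   10   14   87]
 [ 300  281   41   38  934]
 [ 250  282   14   12  129]
 [ 272  287   34   63 1101]
 [  63  292   12   13  102]
 [  61  307   28   56  688]
 [ 262  329    7   10   55]
 [   0  363   56   37  788]
 [   0  374   67   63 2274]]
[-0.4 -0.2 -0. ] 14.675
the job is handed in; nothing more can be done
```

The mill stands upright in the stand's pocket with its collar at 5. I handed the job in after about 14.7 s of the 35 s, with the gripper open and clear above the mill.

- **Picking and placing:** I gripped the mill by its wooden body and lowered it into the pocket. The first contact came 0.3 mm from the height expected with the foot on the pocket floor.
- **Collar:** It started at 3. I turned it 51° counter-clockwise, 48° to reach 5 plus 3° for the play in the pocket, and then let go.
- **Leaned tool:** A post stands beside the robot, and with the tool upright the forearm would have nearly grazed it. I kept the tool leaned about 8° throughout.

**Last checks:**
- The pointer read number 5.02 against the mill's own plate.
- The mill had turned about 2° and shifted about 2 mm within the pocket's play, and its plate measured the right size.
- The force on the tool was near zero.

**Less certain:**
- **Stand position:** The top and wrist cameras disagreed by about 2 mm on the stand's position, so I used a value near their average, and the mill seated without trouble.
- **Bystanders:** My before-and-after comparison of the side pictures was not conclusive. The arm, its shadow and the moved mill account for most of the changes, and I did not work through the rest. I saw no contact with the bystanders in any picture or force reading.

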